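Shut the grinding corner down in the right order

TASK

Shut the grinding corner down for the night at the switch board on the bench, pressing with the fingers: first press the bench grinder's red stop key (orange label) fully in, next the dust extractor's red stop key (blue label), and last, when both machines are stopped, tip the red main rocker on the yellow plate to off. The extractor must outlast the grinder and the main switch must not break a running machine. Do not press the green start keys, and do not lift or shift the loose parts lying round the board.

Things in the scene. Friction and masses are not known exactly. Their poses are not given: they have to be found in the camera images.
- switch_board: Brown wooden board 250 x 340 x 18 mm screwed flat on the bench, carrying three grey switch boxes side by side (in any order) in the middle, a 58 mm high grey cable trunking along its far edge and a 70 mm deep free ledge in front of the boxes, where small parts lie. Origin: centre of its underside; x runs to its far side, y to the left, z up.
- grinder_box: Grey switch box with a sloping top, 84 mm wide, 125 mm deep, 38 mm high in front and 66 mm behind, screwed to the board (cannot move). Origin: centre of its underside; x runs to its far side, y to the left, z up. The top slopes up to the far side at 0.220 rad (12.6 degrees). Starter of the bench grinder: ORANGE label plate with a dark wheel at its upper edge; below it a green start key, and nearest the front a red stop key.
- extractor_box: Grey switch box with a sloping top, 84 mm wide, 125 mm deep, 38 mm high in front and 66 mm behind, screwed to the board (cannot move). Origin: centre of its underside; x runs to its far side, y to the left, z up. The top slopes up to the far side at 0.220 rad (12.6 degrees). Starter of the dust extractor: BLUE label plate with a white three-bladed fan at its upper edge; below it a green start key, and nearest the front a red stop key.
- isolator_box: Grey switch box with a sloping top, 84 mm wide, 125 mm deep, 38 mm high in front and 66 mm behind, screwed to the board (cannot move). Origin: centre of its underside; x runs to its far side, y to the left, z up. The top slopes up to the far side at 0.220 rad (12.6 degrees). Main switch of the board: red rocker on a yellow plate.
- grinder_stop_key: The grinder's red stop key, a square plastic key 26 mm (up the slope) x 36 mm (across). Axes: z out of the sloping top, x up the slope. Origin: in the face of the box below the key. It moves square to the sloping top.
- grinder_stop_top (a point): Centre of the upper face of the grinder's red stop key (12.5 mm above the box's sloping top while the key is out, 4.5 mm when it is in); z points out of the key, square to the sloping top.
- grinder_stop (a joint): How far the grinder's red stop key is pressed in, m: 0 = out (machine running, as found), 0.008 = fully in (machine stopped). Start and stop keys are linked: pressing the stop key in pushes the start key out by as much, and the other way. A snap spring resists with 3 to 4 N at first, lets go half way and then draws the key in; it stays in.
- grinder_start_key: The grinder's green start key, same size as the stop key, centre 44 mm further up the slope; not to be pressed. In (4.5 mm proud) while the machine runs, out (12.5 mm proud) when it is stopped. Origin and axes as for the stop key.
- extractor_stop_key: The extractor's red stop key, a square plastic key 26 mm (up the slope) x 36 mm (across). Axes: z out of the sloping top, x up the slope. Origin: in the face of the box below the key. It moves square to the sloping top.
- extractor_stop_top (a point): Centre of the upper face of the extractor's red stop key (12.5 mm above the box's sloping top while the key is out, 4.5 mm when it is in); z points out of the key, square to the sloping top.
- extractor_stop (a joint): How far the extractor's red stop key is pressed in, m: 0 = out (machine running, as found), 0.008 = fully in (machine stopped). Start and stop keys are linked: pressing the stop key in pushes the start key out by as much, and the other way. A snap spring resists with 3 to 4 N at first, lets go half way and then draws the key in; it stays in.
- extractor_start_key: The extractor's green start key, same size as the stop key, centre 44 mm further up the slope; not to be pressed. In (4.5 mm proud) while the machine runs, out (12.5 mm proud) when it is stopped. Origin and axes as for the stop key.
- isolator_rocker: Red rocker of the main switch, 66 mm (up the slope) x 38 mm (across), slightly hollow, tilting about a level axis through its middle (its origin, in the face of the box; y along that axis). A white stripe marks its far end.
- rocker_near (a point): Point on the upper face of the rocker's near end, 24 mm from its axis, 9 mm from that end's edge: about 12 mm above the sloping top while the switch is on, about 4 mm when it is off. Here a push straight down (6 to 8 mm) turns the switch off.
- isolator (a joint): Rocker angle, rad: 0 = on (as found: far end down, near end standing up), 0.34 = off (near end down). A snap spring holds it at either end: about 3 N at the near end starts it, past half way it goes over by itself. Pressed close to the axis it takes more.
- bearing: steel ball bearing, Ø52 x 15 mm, lying on the front ledge of the board; loose, a bystander. Origin: centre of its underside.
- valve_spring_0: grey coil spring, Ø30 x 46 mm, upright on the front ledge of the board; loose, a bystander. Origin: centre of its underside.
- valve_0: bright engine valve standing on its head, Ø36 x 108 mm, on the bench left of the board; loose, a bystander. Origin: centre of its underside.
- piston: grey piston standing on its crown, Ø80 x 64 mm, on the bench left of the board; loose, a bystander. Origin: centre of its underside.
- driver_red: red-handled screwdriver, 241 mm long, on the bench right of the board; loose, a bystander. Origin: centre of its underside.
- spanner_13: steel spanner, 208 mm long, on the bench right of the board; loose, a bystander. Origin: centre of its underside.

How it is judged:
On the way, in this order (a step that is already met when the one before it is completed fails the run):
1. the grinder's red stop key is pressed fully in while the extractor still runs and the main switch is on (value of joint grinder_stop above 0.0065 m and value of joint extractor_stop below 0.0015 m and value of joint isolator below 0.05 rad), for 0.2 s.
2. the extractor's red stop key is pressed fully in, the grinder being stopped and the main switch on (value of joint each of extractor_stop, grinder_stop above 0.0065 m and value of joint isolator below 0.05 rad), for 0.2 s.
3. the main rocker is tipped to off, both machines being stopped (value of joint isolator above 0.29 rad and value of joint each of grinder_stop, extractor_stop above 0.0065 m), for 0.2 s.
At the end, for the whole second after the job is handed in: Both red stop keys stay in (more than 6.5 of 8 mm), the main rocker stays off (more than 0.29 of 0.34 rad), and no loose part has moved 30 mm (all of step 3 and distance of each of bearing, valve_spring_0, valve_0, piston, driver_red, spanner_13 from where it was at the start of the episode below 0.03 m); the robot touches nothing.
It fails at once if a key or the rocker is worked with another part of the arm than the fingers (contact force between the arm and grinder_stop_key above 3 N or contact force between the arm and extractor_stop_key above 3 N or contact force between the arm and isolator_rocker above 3 N).
It fails at once if the extractor is stopped while the grinder runs (value of joint extractor_stop above 0.004 m and value of joint grinder_stop below 0.004 m).
It fails at once if the main switch is turned off while a machine runs (value of joint isolator above 0.17 rad and value of joint any of grinder_stop, extractor_stop below 0.004 m).
It fails at once if a green start key is pressed or gripped (contact force between any of the arm, the fingers and grinder_start_key above 2 N or contact force between any of the arm, the fingers and extractor_start_key above 2 N).
It fails at once if a loose part is lifted, knocked over or shifted by more than 30 mm (distance of any of bearing, valve_spring_0, valve_0, piston, driver_red, spanner_13 from where it was at the start of the episode above 0.03 m or angle between any of valve_0, valve_spring_0, piston's own z axis and vertical above 0.5 rad).
It also fails if it takes over 42 s, if anything falls off the work surface, if the arm or the gripper's body presses on something with over 40 N, if the wrist force passes 120 N, or if a joint passes its speed limit or range.

ROBOT

A 6-joint arm with a two-finger parallel gripper is mounted at the origin on a cart in front of the work surface, level with it; the furniture and walls round the work are solid. World frame = base frame: x ahead of the robot, y to its left, z up, the work surface at z = 0. Lengths are in m, angles in rad, forces in N, time in s.
With the tool pointing down it reaches from about 0.25 to 0.775 m from the base axis. Payload 4 kg.
Tool frame: the origin (TCP) lies at the very end of the fingers, on their centre line; the grasp point (between the pads) lies 19 mm behind it; z points along the fingers, y is the line along which they close (so a half turn about z gives the same grasp; the last joint's range is limited). The gripper opens to 94 mm and grips with 3 to 60 N. Pads are 16 mm wide; open, the fingers measure 119 mm over their backs; the gripper's body (75 mm by 177 mm) begins 78 mm behind the grasp point.
Start: joints at [-0.103, 0.087, 1.371, -0, 1.684, -0.103], TCP at [0.55, -0, 0.206] pointing down, gripper open.
Joint ranges: [-3.1, 3.1], [-0.76, 2.03], [0.27, 2.55], [-1.08, 4.22], [0.17, 2.65], [-2.57, 2.57]. Speed limits (rad/s): [2.79, 2.79, 3.14, 3.14, 3.14, 3.14].

INTERFACE

Orientations are given as [roll, pitch, yaw] about the fixed x, y, z axes, in that order (R = Rz(yaw) Ry(pitch) Rx(roll)).
In Python, from bench import robot gives the robot as it stands. The module is installed in compiled form; this text tells all that it offers.
- The arm moves only by the tool move_arm, never from a script. Its argument "deltas" is one flat list of numbers, 7 for each row, row after row: the turn, a rotation vector about the tool's x, y, z in rad, then the shift along the tool's x, y, z in cm, then the closure, from -1 (fully open) to 1 (shut). A call has 1 to 8 rows; each row is the pose to reach, as a shift and turn from the pose commanded when the call began, along the tool's axes at that moment; what a row does not reach only later rows make up. A row lasts 1/10 s, in which the tool goes at most 50 mm and 8.59 degrees, less where a joint would pass 70% of its speed; a pose out of reach is approached as far as the arm can. A call with a gripper value outside its range is refused whole. The fingers move at their own pace and stop on an object; the grip force is fixed at half the most. Time passes only in rows, so rows that repeat a pose let the fingers close. It gives the time, the measured TCP pose, the force, the opening and the grip force at its end, in the units of the state.
- robot.get_obs(): the state, without advancing time (a new reading comes with each control period).
- robot.snapshot(name): name is "scene" or "side" or "wrist"; returns a dict with "image" (384x512x3 uint8, red, green, blue), "depth" (384x512 float32, m along the optical axis (not along the pixel's ray), 0 where there is no reading), "fov_y" (degrees; the focal length in pixels is half the picture's height over the tangent of half this angle, whatever the lens; pixels are square), "cx", "cy" (the principal point, pixels), "origin" and "orientation" of the camera in the world; the wrist camera has in their place "T_tool_cam" (4x4, takes a point from camera to tool coordinates, whose origin is the TCP and whose axes are the flange's). Camera axes: x right, y up, looking along -z (the intrinsics and any distortion apply to the point x, -y, -z); pixel columns grow to the right and rows downward; lengths in m; the calibration is good to about 2 mm. A picture is of the moment at which its call begins: read the wrist's pose just before it.
- robot.close_job(): hands the job in; it is judged then, once.
The state is a dict: "time": time; "joint_positions": joint angles; "qvel": joint speeds; "joint_torque": joint torques, N m; "tool_pos": TCP position; "ee_rot": TCP orientation; "wrist_force": force on the tool from outside, world axes, zero at the start; "wrist_torque": the same for the moment, N m; "width": finger opening in m; "finger_force": force on a finger pad.
Only numpy, scipy, OpenCV 4.12 (cv2) and the standard library are available. Lean on these libraries where they do the work, as an engineer would, in place of code of your own. Each camera call takes 0.05 s, during which the arm holds its last target. There are 200 camera calls.

## Working session

There is one attempt and no reset: what is moved stays moved. The work goes in short steps, Python scripts to look and compute and a tool call to move; the robot and the scene stay as the last step left them, time stands still between calls to the robot, and variables do not carry over. Pictures are saved under pics/ and viewed, at most 10 in all, crops included, and the job is handed in when it is done.

Besides the shell and the picture viewer there is one more tool, called after "Request:" as a command line: name --argument value ..., lists and objects as JSON in quotes. move_arm: Moves the arm, as the interface text tells. Its arguments: {"type":"object","properties":{"deltas":{"type":"array","items":{"type":"number"}}},"required":["deltas"]}

```bash
mkdir -p pics
cat > h.py <<'E'
import numpy as np, cv2
from scipy.spatial.transform import Rotation as R
from bench import robot
def snap(name,fn):
    o=robot.get_obs(); s=robot.snapshot(name)
    cv2.imwrite('pics/'+fn+'.png',s['image'][:,:,::-1])
    h,w=s['depth'].shape; f=h/2/np.tan(np.radians(s['fov_y'])/2)
    u,v=np.meshgrid(np.arange(w),np.arange(h)); d=s['depth']
    P=np.stack([(u-s['cx'])/f*d,-(v-s['cy'])/f*d,-d],-1)
    if name=='wrist':
        T=s['T_tool_cam']; P=P@T[:3,:3].T+T[:3,3]
        P=P@R.from_euler('xyz',o['ee_rot']).as_matrix().T+o['tool_pos']
    else:
        q=np.array(s['orientation']); M=q if q.shape==(3,3) else (R.from_euler('xyz',q).as_matrix() if q.size==3 else None)
        if M is None: print('quat',q)
        P=P@M.T+s['origin']
    P[d==0]=np.nan
    np.save('pics/'+fn+'.npy',P); return s,P
E
python3 - <<'E'
from h import *
print(robot.get_obs())
for n in('scene','wrist'):
    s,P=snap(n,n+'0'); print({k:v for k,v in s.items() if k not in('image','depth')})
E
```

```text
{'time': 0.0, 'joint_positions': array([-1.03122924e-01,  8.79619778e-02,  1.37227509e+00, -4.60738986e-05,
        1.68359074e+00, -1.03083375e-01]), 'qvel': array([ 0.0025294 , -0.00174926,  0.00085272, -0.00144363,  0.00205669,
        0.00084311]), 'joint_torque': array([ 1.28542815e-03, -3.40182602e+01, -3.02423716e+01,  7.18220207e-02,
        3.29729996e-02, -1.13141955e-04]), 'tool_pos': array([5.49440841e-01, 2.45019808e-05, 2.04289802e-01]), 'ee_rot': array([-3.13936465e+00, -1.84450312e-04,  1.57075144e+00]), 'wrist_force': array([-0.33595119,  0.41110188, -0.80485978]), 'wrist_torque': array([ 0.02121034, -0.02449199, -0.02545632]), 'finger_force': 0.0, 'width': 0.09399374879616477}
{'fov_y': 45.519249063206196, 'cx': 256.40040400839774, 'cy': 192.33210178989916, 'origin': array([-0.31100544, -0.46079311,  0.78306269]), 'orientation': array([ 0.87199646, -0.01327543, -1.23838382])}
{'fov_y': 58.35045102914393, 'cx': 255.42673484378744, 'cy': 194.67502982560765, 'T_tool_cam': array([[-5.43053819e-04,  9.58784055e-01,  2.84135251e-01,
         8.18100918e-02],
       [ 9.99999767e-01,  4.02890014e-04,  5.51741365e-04,
         3.47536290e-04],
       [ 4.14525568e-04,  2.84135484e-01, -9.58784050e-01,
        -1.79244297e-01],
       [ 0.00000000e+00,  0.00000000e+00,  0.00000000e+00,
         1.00000000e+00]])}
```

View pics/scene0.png

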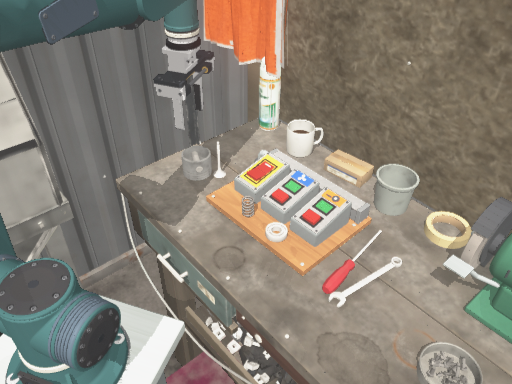

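View pics/wrist0.png

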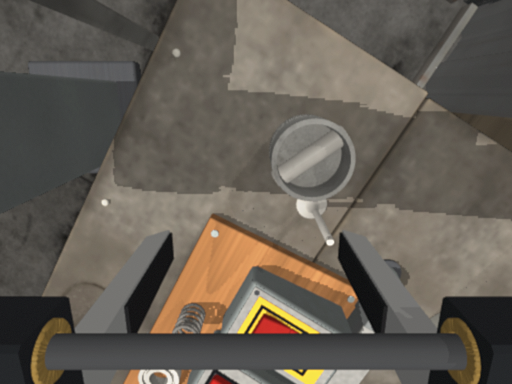

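Scene: isolator left (262,173), extractor (blue) in the middle with its red key at about (282,197), grinder (orange) right with its red key at about (311,216). The spring (248,206) and bearing (277,232) are in front. The wrist view shows the board's left corner and the isolator, so the board is yawed.

```bash
cat > m.py <<'E'
from h import *
def blobs(fn,lo=60):
    im=cv2.imread(f'pics/{fn}.png').astype(int); P=np.load(f'pics/{fn}.npy'); b,g,r=im[...,0],im[...,1],im[...,2]
    for nm,m in (('red',(r>120)&(g<75)&(b<75)),('green',(g>r+50)&(g>b+40)),('blue',(b>r+60)&(b>g+25)),('yellow',(r>150)&(g>130)&(b<90)),('orange',(r>180)&(g>90)&(g<170)&(b<60))):
        n,L,S,C=cv2.connectedComponentsWithStats(m.astype(np.uint8))
        for i in range(1,n):
            if S[i,4]>lo:
                p=P[L==i]; p=p[(p[:,2]>-.02)&(p[:,2]<.12)]
                if len(p)>20: print(nm,C[i].round(),S[i,4],np.nanmedian(p,0).round(4),'mid',((np.nanpercentile(p,2,axis=0)+np.nanpercentile(p,98,axis=0))/2).round(4))
E
python3 - <<'E'
from m import *
blobs('scene0',25)
P=np.load('pics/scene0.npy')
for n,(u,v) in dict(boardL=(212,199),boardNear=(302,264),right=(366,221)).items(): print(n,P[v,u])
E
python3 -c "
import cv2;im=cv2.imread('pics/scene0.png')[130:290,190:420];cv2.imwrite('pics/c0.png',cv2.resize(im,None,fx=3.4,fy=3.4,interpolation=2))"
```

```text
green [292. 186.] 111 [ 0.5413 -0.27    0.0756] mid [ 0.5416 -0.2697  0.0755]
green [324. 206.] 127 [ 0.4936 -0.3587  0.0756] mid [ 0.4942 -0.3585  0.0753]
blue [302. 178.] 145 [ 0.5719 -0.2864  0.0809] mid [ 0.5732 -0.2853  0.0809]
boardL [ 0.48904831 -0.07562919  0.01838968]
boardNear [ 0.35584936 -0.34714426  0.0183241 ]
right [ 0.54373482 -0.45894004  0.01608796]
```

View pics/c0.png

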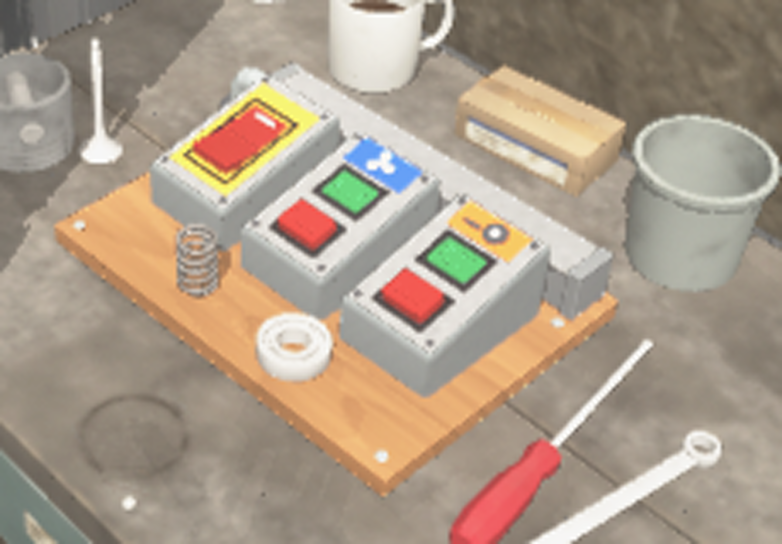

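```bash
cat >> m.py <<'E'
YAW=-.493
def axes(yaw=None):
    y=YAW if yaw is None else yaw
    h=np.array([np.cos(y),np.sin(y),0]); l=np.array([-np.sin(y),np.cos(y),0]); z=np.array([0,0,1.])
    s=np.cos(.22)*h+np.sin(.22)*z; n=-np.sin(.22)*h+np.cos(.22)*z
    return h,l,s,n
def reds(fn,lo=25):
    im=cv2.imread(f'pics/{fn}.png').astype(int); P=np.load(f'pics/{fn}.npy'); b,g,r=im[...,0],im[...,1],im[...,2]
    n,L,S,C=cv2.connectedComponentsWithStats(((r>110)&(r>2*g)&(r>2*b)).astype(np.uint8))
    for i in range(1,n):
        p=P[L==i]; p=p[p[:,2]>.055]
        if len(p)>lo: print('red',C[i].round(),len(p),np.nanmedian(p,0).round(4),'mid',((np.nanpercentile(p,2,axis=0)+np.nanpercentile(p,98,axis=0))/2).round(4))
def to(target,tilt=True):
    h,l,s,n=axes(); z=-n; x=-s; y=np.cross(z,x)
    M=np.stack([x,y,z],1); o=robot.get_obs(); M0=R.from_euler('xyz',o['ee_rot']).as_matrix()
    print('rot',R.from_matrix(M0.T@M).as_rotvec().round(3),'cm',(M0.T@(target-o['tool_pos'])*100).round(2),'pos',o['tool_pos'].round(4),'t',o['time'])
E
python3 - <<'E'
from m import *
reds('scene0')
h,l,s,n=axes()
for g in ([.5413,-.27,.0756],[.4936,-.3587,.0756]): print(np.array(g)-.044*s+.008*n)
to(np.array([.454,-.338,.074])+.07*n)
E
```

```text
red [234.  17.] 179 [0.952  0.0376 0.3284] mid [0.9605 0.0381 0.3023]
red [259. 171.] 229 [ 0.5726 -0.1738  0.0747] mid [ 0.5727 -0.1742  0.0744]
red [280. 196.] 144 [ 0.4997 -0.2506  0.073 ] mid [ 0.4998 -0.2499  0.0711]
red [311. 217.] 164 [ 0.4529 -0.3384  0.0731] mid [ 0.4544 -0.3379  0.0709]
[ 0.50193594 -0.24885174  0.07380508]
[ 0.45423594 -0.33755174  0.07380508]
rot [-0.12  -0.199 -1.073] cm [-33.08 -10.89   6.23] pos [5.495e-01 1.000e-04 2.044e-01] t 0.1
```

Request:
move_arm --deltas '[-0.12, -0.2, -1.07, -33, -11, 0, 1, -0.12, -0.2, -1.07, -33, -11, 0, 1, -0.12, -0.2, -1.07, -33, -11, 0, 1, -0.12, -0.2, -1.07, -33, -11, 0, 1, -0.12, -0.2, -1.07, -33, -11, 0, 1, -0.12, -0.2, -1.07, -33, -11, 0, 1, -0.12, -0.2, -1.07, -33, -11, 6, 1, -0.12, -0.2, -1.07, -33, -11, 6, 1]'

```text
time: 0.9
tool_pos: [0.4403, -0.3305, 0.1471]
ee_rot: [-3.141, 0.225, 2.646]
wrist_force: [0.6, -1.0, -0.8]
width: 0.0333
finger_force: 0.0
```

Request:
move_arm --deltas '[0, 0, 0, 0, 0, 0, 1, 0, 0, 0, 0, 0, 0, 1, 0, 0, 0, 0, 0, 0, 1]'

```text
time: 1.2
tool_pos: [0.4416, -0.3283, 0.1478]
ee_rot: [3.14, 0.223, 2.64]
wrist_force: [0.8, -1.0, 0.0]
width: 0.0099
finger_force: 0.0
```

Run:
```python
from m import *
snap('wrist','w1'); snap('scene','s1'); snap('side','sd1')
blobs('w1');reds('w1')
h,l,s,n=axes()
to(np.array([.454,-.338,.074])+.07*n); print(robot.get_obs()['width'],robot.get_obs()['wrist_force'])
```

```text
red [103. 118.] 3232 [ 0.347  -0.4231  0.0229] mid [ 0.3554 -0.4265  0.0216]
red [383. 201.] 1374 [ 0.5022 -0.2495  0.0746] mid [ 0.5025 -0.2494  0.0736]
red [256. 203.] 1408 [ 0.4559 -0.3366  0.0745] mid [ 0.4564 -0.3367  0.0735]
red [499. 219.] 777 [ 0.562  -0.1738  0.0753] mid [ 0.562  -0.1757  0.0752]
red [493. 251.] 1061 [ 0.5903 -0.1845  0.0768] mid [ 0.5925 -0.1858  0.0769]
green [256. 250.] 489 [ 0.4943 -0.3584  0.0766] mid [ 0.4951 -0.3585  0.0757]
green [376. 249.] 1053 [ 0.5422 -0.2698  0.0766] mid [ 0.5423 -0.2695  0.0761]
blue [373. 284.] 1317 [ 0.5727 -0.2827  0.0819] mid [ 0.573  -0.2847  0.082 ]
yellow [226.  75.] 1863 [ 0.3698 -0.3143  0.0179] mid [ 0.3684 -0.3194  0.0179]
yellow [345.  80.] 74 [ 0.4192 -0.235   0.0179] mid [ 0.4187 -0.2332  0.0179]
yellow [188. 112.] 84 [ 0.3794 -0.3607  0.0178] mid [ 0.38   -0.3588  0.0179]
yellow [384. 133.] 238 [ 0.4767 -0.2204  0.018 ] mid [ 0.4753 -0.2236  0.0179]
yellow [477. 246.] 1775 [ 0.5908 -0.1965  0.078 ] mid [ 0.5787 -0.1895  0.0725]
yellow [492. 195.] 100 [ 0.545  -0.1705  0.0645] mid [ 0.5452 -0.1692  0.0651]
yellow 
[... 299 characters left out ...]
 0.0626]
orange [466. 225.] 246 [ 0.56   -0.1962  0.0703] mid [ 0.5584 -0.1966  0.07  ]
orange [258. 277.] 73 [ 0.5192 -0.3685  0.0802] mid [ 0.5194 -0.3703  0.0801]
orange [486. 282.] 662 [ 0.6175 -0.1983  0.0819] mid [ 0.6178 -0.1996  0.0819]
orange [260. 295.] 72 [ 0.5347 -0.3746  0.0841] mid [ 0.5342 -0.3788  0.0837]
red [383. 201.] 1457 [ 0.5018 -0.2497  0.0744] mid [ 0.5022 -0.2495  0.0728]
red [256. 203.] 1470 [ 0.4556 -0.3363  0.0744] mid [ 0.4564 -0.3368  0.0728]
red [495. 237.] 1981 [ 0.5791 -0.1789  0.0758] mid [ 0.5771 -0.1831  0.0765]
rot [-0.     0.004 -0.006] cm [ 0.13 -0.31  0.59] pos [ 0.442  -0.328   0.1483] t 1.35
0.0007973184290535896 [ 0.01787576 -0.10531902 -0.33701657]
```

View pics/w1.png

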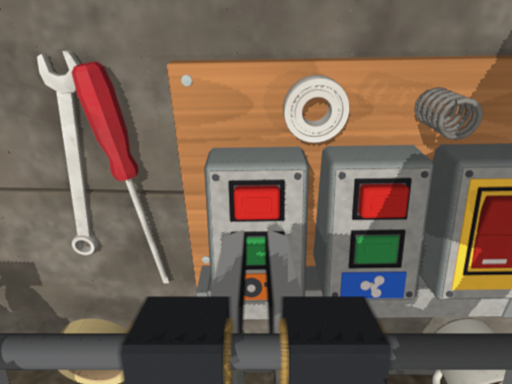

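The wrist view shows the grinder's red key clear at (256,203) under the fingers, the extractor's at (383,201) and the rocker at (495,237). The fingers are closed and aligned with the box.

Run:
```python
from m import *
h,l,s,n=axes()
to(np.array([.4555,-.3368,.0742])+.01*n)
```

```text
rot [-0.     0.004 -0.006] cm [ 0.08 -0.13  6.58] pos [ 0.442  -0.328   0.1483] t 1.35
```

Request:
move_arm --deltas '[0, 0, 0, 0.1, -0.1, 3, 1, 0, 0, 0, 0.1, -0.1, 5.5, 1, 0, 0, 0, 0.1, -0.1, 6.5, 1, 0, 0, 0, 0.1, -0.1, 6.5, 1, 0, 0, 0, 0.1, -0.1, 6.5, 1]'

```text
time: 1.85
tool_pos: [0.4526, -0.3359, 0.0843]
ee_rot: [3.141, 0.223, 2.641]
wrist_force: [0.1, 0.1, -0.1]
width: 0.0005
finger_force: 0.0
```

Run:
```python
from m import *
h,l,s,n=axes()
to(np.array([.4555,-.3368,.0742]))
```

```text
rot [-0.001  0.003 -0.007] cm [-0.06  0.06  1.05] pos [ 0.4526 -0.3359  0.0843] t 1.85
```

Press slowly to 9 mm past the surface.

Request:
move_arm --deltas '[0, 0, 0, 0, 0, 0.6, 1, 0, 0, 0, 0, 0, 0.9, 1, 0, 0, 0, 0, 0, 1.1, 1, 0, 0, 0, 0, 0, 1.3, 1, 0, 0, 0, 0, 0, 1.5, 1, 0, 0, 0, 0, 0, 1.7, 1, 0, 0, 0, 0, 0, 1.8, 1, 0, 0, 0, 0, 0, 1.9, 1]'

```text
time: 2.65
tool_pos: [0.4549, -0.3376, 0.0665]
ee_rot: [3.14, 0.22, 2.641]
wrist_force: [-8.9, 5.5, 16.6]
width: 0.0007
finger_force: 9.2
```

Request:
move_arm --deltas '[0, 0, 0, 0, 0, 0.05, 1, 0, 0, 0, 0, 0, 0.05, 1, 0, 0, 0, 0, 0, 0.05, 1]'

```text
time: 2.95
tool_pos: [0.4549, -0.3376, 0.0666]
ee_rot: [3.141, 0.22, 2.641]
wrist_force: [-9.0, 5.4, 15.1]
width: 0.0006
finger_force: 8.1
```

Request:
move_arm --deltas '[0, 0, 0, 0, 0, -2, 1, 0, 0, 0, 0, 0, -5, 1, 0, 0, 0, 0, 0, -6.5, 1, 0, 0, 0, 0, 0, -6.5, 1, 0, 0, 0, 0, 0, -6.5, 1]'

```text
time: 3.45
tool_pos: [0.4428, -0.331, 0.1268]
ee_rot: [3.14, 0.221, 2.64]
wrist_force: [0.0, 1.3, -0.4]
width: 0.0003
finger_force: 0.0
```

Run:
```python
from m import *
snap('wrist','w2'); reds('w2')
h,l,s,n=axes()
to(np.array([.502,-.2495,.0742])+.055*n);to(np.array([.502,-.2495,.0742])+.01*n)
```

```text
red [395. 213.] 1646 [ 0.5014 -0.2498  0.0744] mid [ 0.5021 -0.2493  0.0725]
red [259. 211.] 1480 [ 0.4572 -0.3372  0.0667] mid [ 0.4577 -0.3374  0.0659]
red [503. 257.] 822 [ 0.5812 -0.1893  0.0759] mid [ 0.5763 -0.1909  0.0766]
rot [ 0.    -0.001 -0.008] cm [-0.16  9.96 -0.15] pos [ 0.4425 -0.3306  0.1259] t 3.5
rot [ 0.    -0.001 -0.008] cm [-0.16  9.96  4.35] pos [ 0.4425 -0.3306  0.1259] t 3.5
```

Grinder key stays in (z dropped 7.7 mm). Now the extractor.

Request:
move_arm --deltas '[0, 0, 0, -0.1, 4, 0, 1, 0, 0, 0, -0.1, 8, 0, 1, 0, 0, 0, -0.1, 9.9, 0, 1, 0, 0, 0, -0.1, 9.9, 0, 1, 0, 0, 0, -0.1, 9.9, 2.5, 1, 0, 0, 0, -0.1, 9.9, 4.3, 1, 0, 0, 0, -0.1, 9.9, 4.3, 1, 0, 0, 0, -0.1, 9.9, 4.3, 1]'

```text
time: 4.3
tool_pos: [0.4989, -0.2496, 0.0847]
ee_rot: [3.14, 0.219, 2.64]
wrist_force: [0.8, -0.6, -0.5]
width: 0.0003
finger_force: 0.0
```

Run:
```python
from m import *
to(np.array([.502,-.2495,.0742]))
```

```text
rot [-0.001 -0.001 -0.009] cm [-0.04  0.15  1.09] pos [ 0.4989 -0.2496  0.0847] t 4.3
```

Request:
move_arm --deltas '[0, 0, 0, 0, 0.1, 0.6, 1, 0, 0, 0, 0, 0.1, 0.9, 1, 0, 0, 0, 0, 0.1, 1.1, 1, 0, 0, 0, 0, 0.1, 1.3, 1, 0, 0, 0, 0, 0.1, 1.5, 1, 0, 0, 0, 0, 0.1, 1.7, 1, 0, 0, 0, 0, 0.1, 1.8, 1, 0, 0, 0, 0, 0.1, 1.95, 1]'

```text
time: 5.1
tool_pos: [0.504, -0.2503, 0.0672]
ee_rot: [3.14, 0.221, 2.64]
wrist_force: [-5.8, 2.8, 9.1]
width: 0.0005
finger_force: 5.2
```

Request:
move_arm --deltas '[0, 0, 0, 0, 0, 0.05, 1, 0, 0, 0, 0, 0, 0.05, 1, 0, 0, 0, 0, 0, 0.05, 1]'

```text
time: 5.4
tool_pos: [0.5039, -0.2503, 0.0673]
ee_rot: [3.14, 0.221, 2.64]
wrist_force: [-3.3, 2.1, 5.4]
width: 0.0006
finger_force: 3.1
```

Request:
move_arm --deltas '[0, 0, 0, 0, 0, -2, 1, 0, 0, 0, 0, 0, -5, 1, 0, 0, 0, 0, 0, -6.5, 1, 0, 0, 0, 0, 0, -6.5, 1, 0, 0, 0, 0, 0, -6.5, 1]'

```text
time: 5.9
tool_pos: [0.4915, -0.2436, 0.1293]
ee_rot: [3.14, 0.221, 2.64]
wrist_force: [-0.2, -0.1, 0.3]
width: 0.0006
finger_force: 0.0
```

Run:
```python
from m import *
snap('wrist','w3'); reds('w3'); blobs('w3')
```

```text
red [259. 207.] 1493 [ 0.5041 -0.2487  0.0667] mid [ 0.5044 -0.2489  0.0659]
red [126. 209.] 1481 [ 0.4575 -0.3362  0.0667] mid [ 0.4579 -0.3368  0.0659]
red [391. 243.] 3061 [ 0.5752 -0.1735  0.0756] mid [ 0.5768 -0.1747  0.0764]
red [  6. 173.] 329 [ 0.396  -0.4358  0.019 ] mid [ 0.3925 -0.4368  0.0194]
red [259. 207.] 1503 [ 0.5041 -0.2488  0.0667] mid [ 0.5043 -0.2489  0.0659]
red [126. 209.] 1488 [ 0.4575 -0.3364  0.0667] mid [ 0.4579 -0.3369  0.0659]
red [407. 232.] 290 [ 0.5722 -0.1589  0.0752] mid [ 0.5708 -0.1611  0.0752]
red [378. 228.] 282 [ 0.5594 -0.1771  0.0754] mid [ 0.5582 -0.1771  0.0754]
red [387. 263.] 1031 [ 0.5914 -0.1824  0.0767] mid [ 0.5921 -0.1823  0.0769]
green [129. 265.] 1441 [ 0.4928 -0.3549  0.0838] mid [ 0.4935 -0.3556  0.0814]
blue [291. 290.] 73 [ 0.5772 -0.2594  0.0803] mid [ 0.5779 -0.2591  0.08  ]
yellow [72. 65.] 191 [ 0.3561 -0.3254  0.0178] mid [ 0.3576 -0.3223  0.0178]
yellow [95. 78.] 802 [ 0.3721 -0.3167  0.0179] mid [ 0.3704 -0.3155  0.0179]
yellow [376. 134.] 170 [ 0.5155 -0.1448  0.0179] mid [ 0.5148 -0.1465  0.0178]
yellow [387. 249.] 2958 [ 0.5868 -0.1816  0.0738] mid [ 0.5804 -0.1759  0.0722]
yellow [388. 202.] 124 [ 0.5475 -0.1653  0.0643] mid [ 0.5494 -0.1618  0.0648]
yellow [377. 278.] 125 [ 0.6055 -0.1931  0.0789] mid [ 0.5961 -0.1943  0.0773]
yellow [134. 298.] 1014 [ 0.5237 -0.3733  0.0817] mid [ 0.5232 -0.3733  0.0819]
orange [399. 194.] 667 [ 0.5439 -0.1502  0.0626] mid [ 0.5525 -0.1564  0.0648]
orange [352. 251.] 429 [ 0.571  -0.2026  0.073 ] mid [ 0.571  -0.2032  0.0729]
orange [419. 272.] 280 [ 0.6133 -0.1626  0.0774] mid [ 0.6103 -0.1655  0.0765]
orange [136. 298.] 1010 [ 0.5238 -0.3708  0.0814] mid [ 0.5231 -0.3728  0.0818]
```

View pics/w3.png

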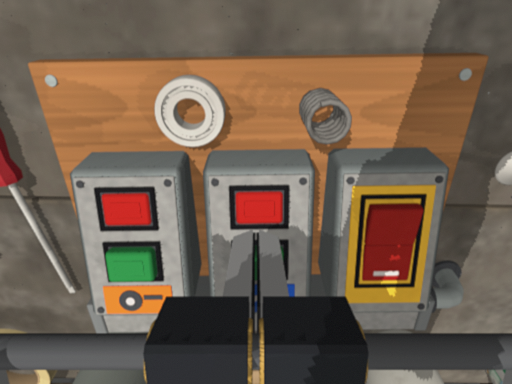

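Both red keys (259,207) and (126,209) are in, the green key stands out, and the rocker is at (391,243) with its near end at about (395,212). The loose parts are untouched. Now the rocker geometry.

Run:
```python
from m import *
P=np.load('pics/w3.npy'); h,l,s,n=axes()
for v in range(200,288,6): print(v,P[v,395].round(4),'s,l,n',[(P[v,395]@a).round(4) for a in (s,l,n)])
for u in range(360,426,6): print(u,[(P[222,u]@a).round(4) for a in (s,l,n)])
for d in (.05,.01): to(np.array([.556,-.163,.0745])+d*n)
```

```text
200 [ 0.5489 -0.1575  0.064 ] s,l,n [np.float64(0.5586), np.float64(0.121), np.float64(-0.0593)]
206 [ 0.5473 -0.1602  0.0729] s,l,n [np.float64(0.5604), np.float64(0.1179), np.float64(-0.0506)]
212 [ 0.549  -0.1623  0.077 ] s,l,n [np.float64(0.5638), np.float64(0.1169), np.float64(-0.0471)]
218 [ 0.5551 -0.1637  0.0757] s,l,n [np.float64(0.5693), np.float64(0.1185), np.float64(-0.0498)]
224 [ 0.5604 -0.1653  0.0755] s,l,n [np.float64(0.5746), np.float64(0.1196), np.float64(-0.0512)]
230 [ 0.5664 -0.1669  0.0745] s,l,n [np.float64(0.5803), np.float64(0.1211), np.float64(-0.0534)]
236 [ 0.5712 -0.1686  0.0752] s,l,n [np.float64(0.5853), np.float64(0.1218), np.float64(-0.0538)]
242 [ 0.577  -0.1703  0.0748] s,l,n [np.float64(0.591), np.float64(0.123), np.float64(-0.0555)]
248 [ 0.5826 -0.1721  0.0748] s,l,n [np.float64(0.5966), np.float64(0.1241), np.float64(-0.0568)]
254 [ 0.5868 -0.174   0.0763] s,l,n [np.float64(0.6015), np.float64(0.1245), np.float64(-0.0563)]
260 [ 0.5934 -0.1758  0.0755] s,l,n [np.float64(0.6078), np.float64(0.126), np.float64(-0.0585)]
266 [ 0.5976 -0.1777  0.07
[... 558 characters left out ...]
)]
378 [np.float64(0.5727), np.float64(0.1068), np.float64(-0.0507)]
384 [np.float64(0.5731), np.float64(0.1115), np.float64(-0.0517)]
390 [np.float64(0.5725), np.float64(0.1153), np.float64(-0.05)]
396 [np.float64(0.5728), np.float64(0.12), np.float64(-0.0507)]
402 [np.float64(0.5729), np.float64(0.1244), np.float64(-0.0509)]
408 [np.float64(0.5725), np.float64(0.1283), np.float64(-0.0497)]
414 [np.float64(0.5721), np.float64(0.1321), np.float64(-0.0486)]
420 [np.float64(0.5734), np.float64(0.1381), np.float64(-0.0518)]
rot [-0.    -0.001 -0.008] cm [-0.62 10.16  0.68] pos [ 0.4911 -0.2433  0.1284] t 5.95
rot [-0.    -0.001 -0.008] cm [-0.62 10.16  4.68] pos [ 0.4911 -0.2433  0.1284] t 5.95
```

Request:
move_arm --deltas '[0, 0, 0, -0.6, 4, 0, 1, 0, 0, 0, -0.6, 8, 0, 1, 0, 0, 0, -0.6, 10.2, 0, 1, 0, 0, 0, -0.6, 10.2, 0, 1, 0, 0, 0, -0.6, 10.2, 2.5, 1, 0, 0, 0, -0.6, 10.2, 4.3, 1, 0, 0, 0, -0.6, 10.2, 4.3, 1, 0, 0, 0, -0.6, 10.2, 4.3, 1]'

```text
time: 6.75
tool_pos: [0.553, -0.162, 0.0882]
ee_rot: [3.141, 0.219, 2.64]
wrist_force: [0.1, 0.2, 0.4]
width: 0.0006
finger_force: 0.0
```

Run:
```python
from m import *
to(np.array([.556,-.163,.0745]))
```

```text
rot [-0.001 -0.001 -0.009] cm [-0.01  0.06  1.4 ] pos [ 0.553  -0.162   0.0882] t 6.75
```

Request:
move_arm --deltas '[0, 0, 0, 0, 0, 0.6, 1, 0, 0, 0, 0, 0, 0.9, 1, 0, 0, 0, 0, 0, 1.2, 1, 0, 0, 0, 0, 0, 1.4, 1, 0, 0, 0, 0, 0, 1.6, 1, 0, 0, 0, 0, 0, 1.8, 1, 0, 0, 0, 0, 0, 2, 1, 0, 0, 0, 0, 0, 2.1, 1]'

```text
time: 7.55
tool_pos: [0.5581, -0.1636, 0.0687]
ee_rot: [3.14, 0.221, 2.64]
wrist_force: [-3.1, 1.3, 4.3]
width: 0.0007
finger_force: 2.5
```

Request:
move_arm --deltas '[0, 0, 0, 0, 0, 0.1, 1, 0, 0, 0, 0, 0, 0.1, 1, 0, 0, 0, 0, 0, 0.1, 1]'

```text
time: 7.85
tool_pos: [0.5581, -0.1637, 0.0687]
ee_rot: [3.14, 0.221, 2.64]
wrist_force: [-3.5, 1.1, 5.3]
width: 0.0002
finger_force: 2.9
```

Request:
move_arm --deltas '[0, 0, 0, 0, 0, -2, 1, 0, 0, 0, 0, 0, -5, 1, 0, 0, 0, 0, 0, -8, 1, 0, 0, 0, 0, -6, -8, 1, 0, 0, 0, 0, -6, -8, 1, 0, 0, 0, 0, -6, -8, 1]'

```text
time: 8.45
tool_pos: [0.5132, -0.2092, 0.1456]
ee_rot: [3.14, 0.221, 2.637]
wrist_force: [0.9, 0.2, -0.5]
width: 0.0004
finger_force: 0.0
```

Run:
```python
from m import *
snap('wrist','w4'); reds('w4')
P=np.load('pics/w4.npy'); h,l,s,n=axes()
q=P.reshape(-1,3); q=q[np.isfinite(q[:,0])]; q=q[abs(q@l-.119)<.012]
for a in np.arange(.556,.64,.008):
    k=q[(abs(q@s-a)<.004)&(q[:,2]<.1)&(q[:,2]>.05)]; print(a.round(3),len(k),np.median(k@n).round(4) if len(k) else '')
```

```text
red [208. 194.] 1376 [ 0.5045 -0.2483  0.0669] mid [ 0.5049 -0.2487  0.066 ]
red [ 81. 196.] 1377 [ 0.458  -0.3361  0.0668] mid [ 0.4584 -0.3366  0.0659]
red [334. 227.] 3360 [ 0.5753 -0.173   0.0737] mid [ 0.5759 -0.1736  0.0769]
0.556 306 -0.059
0.564 308 -0.0586
0.572 297 -0.058
0.58 289 -0.0575
0.588 282 -0.057
0.596 314 -0.0555
0.604 312 -0.0532
0.612 301 -0.0511
0.62 291 -0.0488
0.628 78 -0.0582
0.636 228 -0.0592
```

View pics/w4.png

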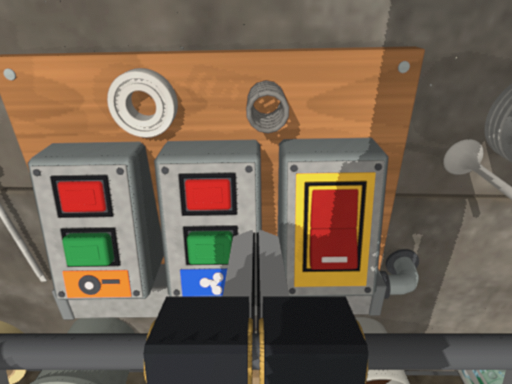

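The rocker's far end now stands up (profile mirrored from before), so it is off. Both red keys (208,194) and (81,196) are in, and the arm is clear.

```bash
python3 -c "
from bench import robot
print(robot.close_job())"
```

```text
the job is handed in; nothing more can be done
None
```

The job is handed in after about 8.5 s of robot time: grinder stopped first, then the extractor, then the main rocker tipped to off. The last wrist picture and depth showed both stop keys in and the rocker off. The loose parts I could see were in place and the arm was clear. The judge returned no verdict.

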